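# Fit the dam plate in the slotted electrode core and shut its gate

### The arm

A 7-joint arm with a two-finger parallel gripper is mounted at the origin on a cart in front of the work surface, level with it; the furniture and walls round the work are solid. World frame = base frame: x ahead of the robot, y to its left, z up, the work surface at z = 0. Lengths are in m, angles in rad, forces in N, time in s.
With the tool pointing down it reaches from about 0.425 to 0.875 m from the base axis. Payload 4.7 kg.
Tool frame: the origin (TCP) lies midway between the tips of the shut fingers; the grasp point (between the pads) lies 19 mm behind it; z points along the fingers, y is the line along which they close (so a half turn about z gives the same grasp; the last joint's range is limited). The gripper opens to 87 mm and grips with 3 to 60 N. Pads are 19 mm wide; open, the fingers measure 117 mm over their backs; the gripper's body (75 mm by 190 mm) begins 51 mm behind the grasp point.
Start: joints at [-1.33, 0.321, -0.07, 1.45, 0.023, 1.371, -0.057], TCP at [0.146, 0.633, 0.223] pointing down, gripper open.
Joint ranges: [-2.86, 2.86], [-0.3, 2.09], [-1.38, 1.24], [0.06, 2.45], [-1.56, 4.7], [0.09, 2.05], [-2.69, 2.69]. Speed limits (rad/s): [2.57, 2.57, 3.14, 3.14, 3.14, 3.14, 3.14].

### API

Orientations are given as a rotation vector (axis times angle).
In Python, from bench import monitor, cams, workorder gives the robot as it stands.
- The arm moves only by the tool move_arm, never from a script. Its arguments are lists of equal length, an entry for each row: "slide": the shift along the tool's x, y, z in cm, a list of three; "roll": the turn about the tool's z in rad. In form: {"slide": [[dx, dy, dz], ...], "roll": [roll, ...]}. A call has 1 to 20 rows; each row is the pose to reach, as a shift and turn from the pose commanded when the call began, along the tool's axes at that moment; what a row does not reach only later rows make up. A row lasts 1/10 s, in which the tool goes at most 50 mm and 8.59 degrees, less where a joint would pass 70% of its speed; a pose out of reach is approached as far as the arm can. A call with a gripper value outside its range is refused whole. "gripper" is the finger opening in cm, from 0 to 8.7, set as the call begins (left out, the last holds). The fingers move at their own pace and stop on an object; "squeeze" is the grip in N (left out, the last holds). Time passes only in rows, so rows that repeat a pose let the fingers close. It gives the time, the measured TCP pose, the force, the opening and the grip force at its end, in the units of the state.
- monitor.get_state(): the state, without advancing time (a new reading comes with each control period).
- cams.get_image(name): name is "scene" or "top" or "wrist"; returns the picture (384x512x3 uint8, red, green, blue); there is no depth.
- cams.get_calibration(name): a dict with "mtx" (3x3 intrinsics, pixels), "dist_coeffs" ([k1, k2, p1, p2, k3] as OpenCV has them; the pictures are not rectified), "R" (3x3) and "t" (3): a world point X has camera coordinates R X + t. Camera axes: x right, y down, z forward; pixel columns grow to the right and rows downward; lengths in m; the calibration is good to about 2 mm. A picture is of the moment at which its call begins: read the wrist's pose just before it. get_calibration takes no time and is no camera call; for the wrist camera it gives the pose at the moment of the call.
- workorder.close_job(): hands the job in; it is judged then, once.
The state is a dict: "time": time; "joint_positions": joint angles; "qd": joint speeds; "joint_torque": joint torques, N m; "position": TCP position; "tool_rot": TCP orientation; "ft_force": force on the tool from outside, world axes, zero at the start; "torque": the same for the moment, N m; "grip_width": opening from 0.0 (shut) to 1.0 (fully open); "grip_force": force on a finger pad.
Only numpy, scipy, OpenCV 4.12 (cv2) and the standard library are available. Lean on these libraries where they do the work, as an engineer would, in place of code of your own. Each camera call takes 0.05 s, during which the arm holds its last target. There are 200 camera calls.

### The job

Take the green dam plate out of the drain rack and slide its two ears down the clip-lined slots of the white electrode core, pressing gently until its lower edge sits firmly and flat on the grey sealing strip at the bottom; the strip's height differs from core to core, so go by feel. Then swing the front gate fully shut across the plate. Leave the glass plate, the flask, the cup and the timer as they stand.

Things in the scene. Friction and masses are not known exactly. Their poses are not given: they have to be found in the camera images.
- dam: loose upright green plate, 6 mm thick (x), 90 wide (y), 78 tall (z), 100-170 g; origin: middle of its lower edge. Two ears, 6 mm thick, reach out to y = -56 and +56 mm from 12 to 40 mm above the lower edge. Grip block on top: 10 mm thick (x), 44 wide (y), 78 to 112 mm above the lower edge; pinch it across its thickness from above. Front and back alike
- rack: white drain rack, fixed, 104 x 98 x 38 mm, origin at the centre of its underside; two slots along its y at x = -25 and +25 mm, 9 mm wide, floor 6 mm above the bench. One holds the dam, the other the glass plate; both stand upright and lift straight out
- glass_plate: clear glass plate, no ears, no grip block, 6 x 90 x 70 mm, origin at the middle of its lower edge, upright in the rack's other slot. Loose; leave it
- base: grey foot of the core, fixed, 100 x 180 x 20 mm; origin on the bench below the middle of the dam's seat, x to the back of the core, y along the seat. It carries the grey sealing strip (9 x 80 mm along y, part of this body): stiff rubber, 7 N per mm, bottoms at 3.5 mm. Its top is fixed anywhere from 22 to 34 mm above the bench: find it by feel. Never load it with over 15 N
- frame: white slotted frame of the core, fixed, 95 mm tall, same origin and axes as the base. Left (+y) and right (-y) upright slots take the dam's ears: 9.5 mm wide in x, middle at x = 0, flared to 22 mm at the open top. The plate passes between the slot cheeks, 98 mm apart in y. Over 30 N between plate and frame is too much
- clip_mouth (a point): point between the slots (frame x = y = 0), 68 mm above the bench: where the ears' lower edges meet the sloping mouths of the steel spring clips that line the outer slot ends. Pushing past the slope, down to 56 mm, takes 4 to 12 N; then sliding takes 1 to 6 N. The clips centre the plate in y and hold it wherever it is left: it does not drop home
- gate (a joint): front gate: grey bar on an upright hinge pin in front of the left slot (axis at x = -26, y = +66 mm of the frame), red thumb post at its free end. 0 rad = shut, across the plate's front, against a stop; up to 1.6 = open, towards the robot. Stays where left, needs about 0.5 N at the post. Bar 58 to 71 mm above the bench
- gate_post (a point): middle of the red top of the gate's round thumb post, 16 mm across, 95 to 121 mm above the bench (point at 108 mm), 124 mm from the hinge axis. With the gate shut it is at x = -30, y = -58 mm in the frame. Pinch it from above or push it
- flask: conical glass flask, 64 mm across, 103 mm tall, origin at its underside. Loose bystander
- cup: specimen cup with a yellow lid, 51 mm across, 64 mm tall, origin at its underside. Loose bystander
- timer: white bench timer, 39 x 68 x 51 mm, origin at its underside. Loose bystander
There are look-alikes about, which are no part of the job. Of the things shaped like the dam, the green one is meant.

How it is judged:
By the outcome, as a careful person would: the job done as asked, in the order asked, and still so for the second after the job is handed in, with the robot touching nothing.
It also fails if it takes over 61 s, if anything falls off the work surface, if the arm or the gripper's body presses on something with over 40 N, if the wrist force passes 120 N, or if a joint passes its speed limit or range.

## Working session

There is one attempt and no reset: what is moved stays moved. The work goes in short steps, Python scripts to look and compute and a tool call to move; the robot and the scene stay as the last step left them, time stands still between calls to the robot, and variables do not carry over. Pictures are saved under pics/ and viewed, at most 10 in all, crops included, and the job is handed in when it is done.

Besides the shell and the picture viewer there is one more tool, called after "Request:" in YAML: its name, and indented under it one key for each argument. move_arm: Moves the arm, as the interface text tells. Its arguments: {"type":"object","properties":{"slide":{"type":"array","items":{"type":"array","items":{"type":"number"}}},"roll":{"type":"array","items":{"type":"number"}},"gripper":{"type":"number"},"squeeze":{"type":"number"}},"required":["slide","roll"]}

```bash
mkdir -p pics; python3 - <<'E'
from bench import monitor,cams
import cv2,numpy as np
s=monitor.get_state();print({k:np.round(v,3).tolist() for k,v in s.items()})
for n in("scene","top"):
    im=cams.get_image(n)[:,:,::-1];cv2.imwrite(f"pics/{n}0.png",im)
    c=cams.get_calibration(n);print(n,{k:np.round(v,4).tolist() for k,v in c.items()})
a=[cv2.imread(f"pics/{n}0.png") for n in("scene","top")]
cv2.imwrite("pics/t0b.png",cv2.resize(a[1],(800,600),interpolation=cv2.INTER_CUBIC))
cv2.imwrite("pics/s0b.png",cv2.resize(a[0],(800,600),interpolation=cv2.INTER_CUBIC))
E
```

```text
{'time': 0.0, 'joint_positions': [-1.33, 0.322, -0.07, 1.452, 0.023, 1.371, -0.057], 'qd': [0.001, 0.0, -0.001, 0.001, 0.0, -0.001, -0.001], 'joint_torque': [0.0, -49.13, -0.404, -31.252, -0.064, 0.044, 0.0], 'position': [0.146, 0.633, 0.221], 'tool_rot': [-0.355, -3.121, 0.003], 'ft_force': [-0.022, -0.689, -0.432], 'torque': [-0.002, 0.025, 0.044], 'grip_force': 0.0, 'grip_width': 1.001}
scene {'mtx': [[414.185, 0.0, 255.663], [0.0, 414.185, 192.6343], [0.0, 0.0, 1.0]], 'dist_coeffs': [-0.002, 0.0, 0.0, 0.0, 0.0], 'R': [[0.4478, -0.894, 0.0168], [-0.446, -0.2396, -0.8624], [0.775, 0.3787, -0.506]], 't': [-0.2908, 0.2955, 0.8877]}
top {'mtx': [[349.2453, 0.0, 254.2812], [0.0, 349.2453, 182.3327], [0.0, 0.0, 1.0]], 'dist_coeffs': [-0.0682, 0.0, 0.0, 0.0, 0.0], 'R': [[0.0224, -0.9994, -0.0247], [-0.9931, -0.0195, -0.1155], [0.1149, 0.0271, -0.993]], 't': [-0.0216, 0.5576, 1.2295]}
```

View pics/t0b.png

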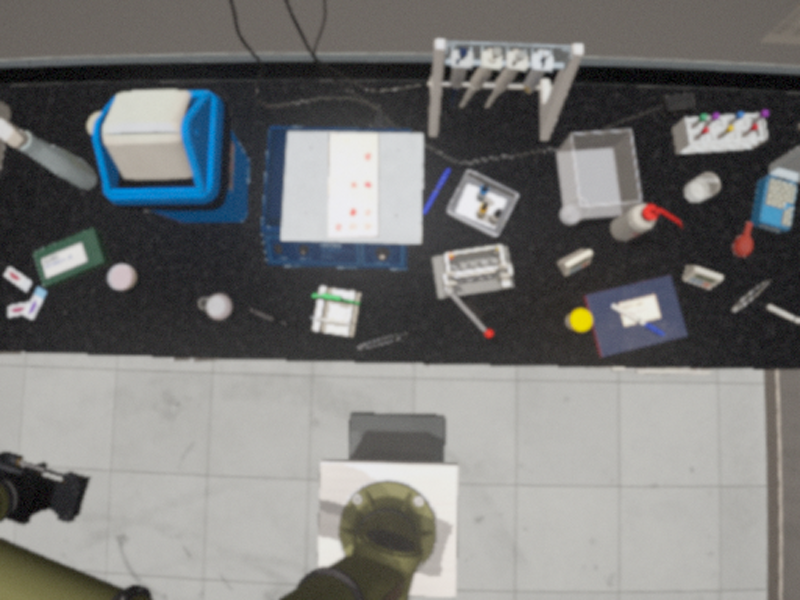

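View pics/s0b.png

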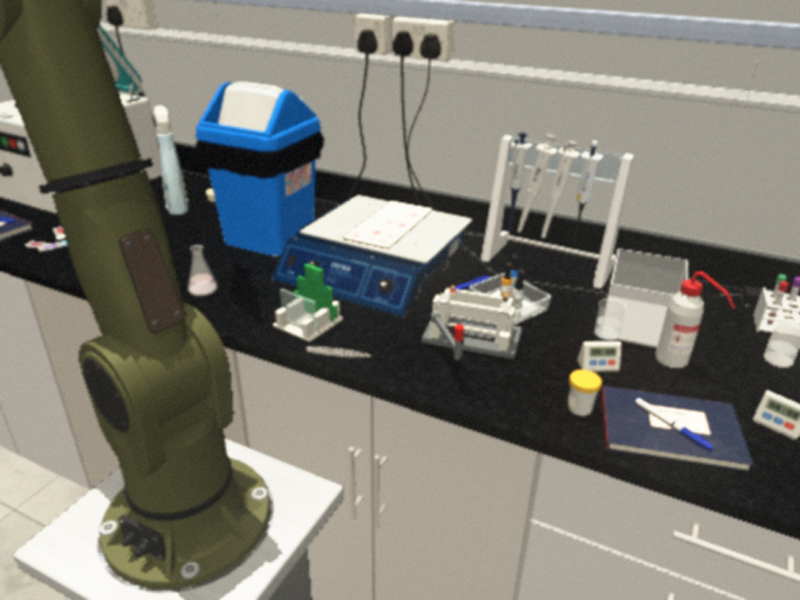

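The top view shows the drain rack at (336,312)/800 with the green dam along its far slot at (335,296), the core at (475,270), the gate bar from (450,288) and its red post at (489,333). The possible mix-ups are the green dam at scene (315,290), the clear glass plate at scene (290,300) in the same rack, and the green/white card at top (68,257). Only the scene (315,290) one is green with ears and a grip block, so that is my choice, and I'll check it in a crop.

```bash
cat > h.py <<'E'
import numpy as np,cv2
from bench import monitor,cams
from scipy.spatial.transform import Rotation as Rn
def ray(c,uv,z):
    n=cv2.undistortPoints(np.array([[uv]],float),c["mtx"],c["dist_coeffs"])[0,0]
    R=np.array(c["R"]);o=-R.T@c["t"];d=R.T@np.r_[n,1];return o+d*(z-o[2])/d[2]
def proj(c,X):
    return cv2.projectPoints(np.array(X,float).reshape(-1,3),cv2.Rodrigues(np.array(c["R"]))[0],np.array(c["t"]),c["mtx"],c["dist_coeffs"])[0][:,0]
def arr(c): return {k:np.array(v,float) for k,v in c.items()}
def cal(n): return arr(cams.get_calibration(n))
def totool(target,s=None):
    "shift (cm, tool axes) to world TCP target"
    s=s or monitor.get_state();return Rn.from_rotvec(s["tool_rot"]).inv().apply(np.array(target)-s["position"])*100
E
python3 - <<'E'
from h import *
t=cv2.imread("pics/top0.png");s=cv2.imread("pics/scene0.png")
f=lambda im,x,y,w,h,W,H:cv2.resize(im[y:y+h,x:x+w],(W,H),interpolation=cv2.INTER_CUBIC)
a=f(t,190,175,60,45,400,300);b=f(t,270,150,60,70*45//70,400,300)
c=f(s,165,155,60,67,400,300) if 0 else f(s,165,160,60,60,300,300);d=f(s,260,170,90,60,450,300)
cv2.imwrite("pics/crop1.png",np.vstack([np.hstack([a,b]),np.hstack([c,d])[:, :800] if 750>=800 else cv2.copyMakeBorder(np.hstack([c,d]),0,0,0,50,0)]))
C=cal("top")
for n,uv,z in[("rack",(336,312),.04),("damtop",(335,297),.12),("post",(489,333),.121),("core",(476,270),.1),("hinge",(450,288),.07),("flask",(218,306),.05),("cup",(580,320),.064)]:
    print(n,ray(C,np.array(uv)*.64,z).round(3))
E
```

```text
rack [0.492 0.129 0.04 ]
damtop [0.519 0.121 0.12 ]
post [ 0.449 -0.209  0.121]
core [ 0.586 -0.183  0.1  ]
hinge [ 0.549 -0.129  0.07 ]
flask [0.499 0.402 0.05 ]
cup [ 0.483 -0.421  0.064]
```

View pics/crop1.png

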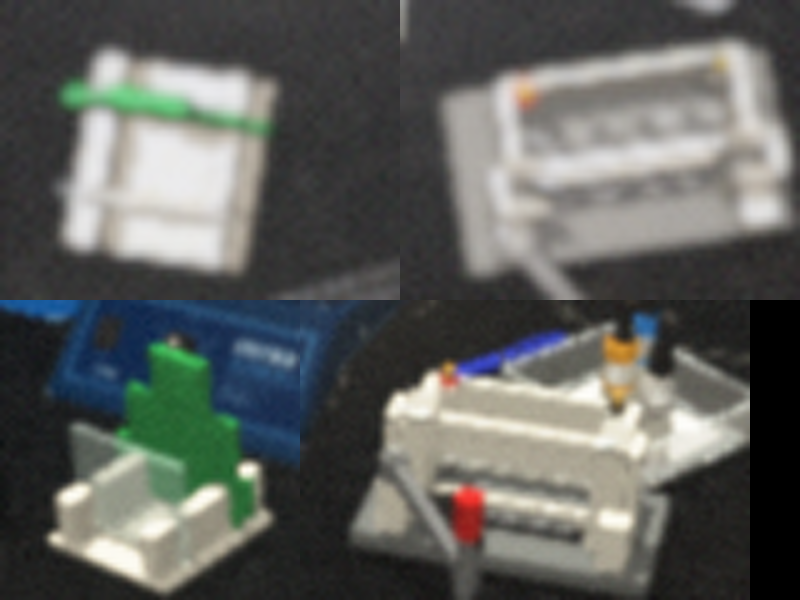

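Green dam confirmed: it stands in the rack's far slot, and its grip block and ears are visible. The glass is in the near slot. The gate is open towards the robot.

```bash
python3 - <<'E'
from h import *
s=monitor.get_state();R=Rn.from_rotvec(s["tool_rot"]);c=cal("wrist")
print("cam in tool",R.inv().apply(-c["R"].T@c["t"]-s["position"]).round(3));print("cam axes in tool\n",(R.inv().as_matrix()@c["R"].T).round(3),c["mtx"][0,0])
print(R.as_matrix().round(3))
for T in([.47,.12,.25],[.50,.12,.28],[.46,.0,.32]):print(totool(T).round(2))
E
```

```text
cam in tool [ 0.077  0.001 -0.161]
cam axes in tool
 [[-0.    -0.96  -0.279]
 [ 1.    -0.    -0.001]
 [ 0.    -0.279  0.96 ]] 313.011567361797
[[-0.974  0.225 -0.   ]
 [ 0.225  0.974 -0.002]
 [-0.    -0.002 -1.   ]]
[-43.09 -42.69  -2.77]
[-46.01 -42.02  -5.77]
[-44.82 -54.62  -9.75]
```

Request:
move_arm:
  slide:
    - [-46,-42,-6]
    - [-46,-42,-6]
    - [-46,-42,-6]
    - [-46,-42,-6]
    - [-46,-42,-6]
    - [-46,-42,-6]
    - [-46,-42,-6]
    - [-46,-42,-6]
    - [-46,-42,-6]
    - [-46,-42,-6]
    - [-46,-42,-6]
    - [-46,-42,-6]
    - [-46,-42,-6]
    - [-46,-42,-6]
    - [-46,-42,-6]
    - [-46,-42,-6]
  roll: [1.48,1.48,1.48,1.48,1.48,1.48,1.48,1.48,1.48,1.48,1.48,1.48,1.48,1.48,1.48,1.48]
  gripper: 5

```text
time: 1.7
position: [0.499, 0.1224, 0.2821]
tool_rot: [-2.364, -2.068, 0.001]
ft_force: [-1.0, -0.9, 0.7]
grip_width: 0.576
grip_force: 0.0
```

```bash
python3 - <<'E'
from h import *
import pickle
s=monitor.get_state();c=cal("wrist");im=cams.get_image("wrist")[:,:,::-1]
pickle.dump(c,open("w1.pkl","wb"));cv2.imwrite("pics/w1.png",im);cv2.imwrite("pics/w1b.png",cv2.resize(im,(800,600),interpolation=cv2.INTER_CUBIC))
print(s["time"],s["position"],s["tool_rot"],s["joint_positions"],s["ft_force"],np.abs(s["qd"]).max())
E
```

```text
1.7 [0.4990351  0.12236752 0.28207766] [-2.36370535e+00 -2.06786045e+00  9.96551906e-04] [-0.78961065 -0.00655199  0.49919999  1.7064979   0.00248631  1.44185157
 -0.42406149] [-0.95267495 -0.89846332  0.74331147] 0.007768364399647579
```

View pics/w1b.png

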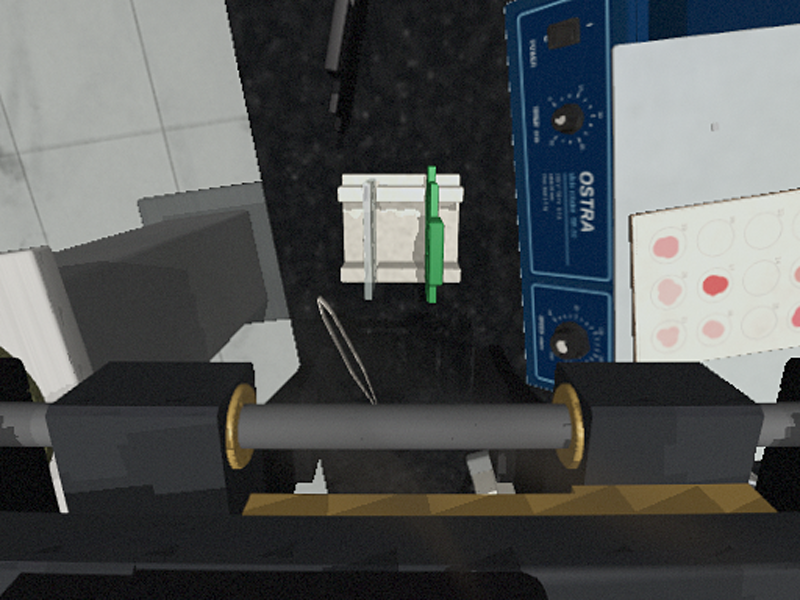

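The wrist view shows the rack at (400,228), with the glass at x≈368 and the green dam at x≈432, its grip block spanning y 218–285. I'll fit the dam pose to the green silhouette.

```bash
cat >> h.py <<'E'
from scipy.optimize import minimize
DAM=[(-3,3,-45,45,0,78),(-3,3,-56,56,12,40),(-5,5,-22,22,78,112)]
def sil(c,p,z,boxes,S=4,shape=(384,512)):
    m=np.zeros((shape[0]*S,shape[1]*S),np.uint8);co,si=np.cos(p[2]),np.sin(p[2])
    for b in boxes:
        P=np.array([[x,y,w] for x in b[:2] for y in b[2:4] for w in b[4:]])*1e-3
        W=np.c_[p[0]+co*P[:,0]-si*P[:,1],p[1]+si*P[:,0]+co*P[:,1],P[:,2]+z]
        q=(proj(c,W)+.5)*S
        cv2.fillConvexPoly(m,cv2.convexHull(q.astype(np.float32)).round().astype(np.int32),255)
    return cv2.resize(m,shape[::-1],interpolation=cv2.INTER_AREA)/255.
def fit(c,mask,p0,z,boxes=DAM):
    f=lambda p:np.abs(sil(c,[p[0]/100,p[1]/100,p[2]/10],z,boxes)-mask).sum()
    r=minimize(f,[p0[0]*100,p0[1]*100,p0[2]*10],method="Nelder-Mead",options=dict(initial_simplex=np.array([p0[0]*100,p0[1]*100,p0[2]*10])+np.r_[np.zeros((1,3)),np.eye(3)*.8]))
    return r.x/[100,100,10],r.fun,mask.sum()
E
python3 - <<'E'
from h import *
import pickle
c=pickle.load(open("w1.pkl","rb"));im=cv2.imread("pics/w1.png").astype(float)
b,g,r=im[...,0],im[...,1],im[...,2];m=((g>1.4*r)&(g>1.25*b)&(g>50)).astype(float)
m[:, :250]=0;m[:,300:]=0;m[210:]=0
p=fit(c,m,[.52,.125,-.14],.006);print("wrist",p)
t=cal("top");im=cv2.imread("pics/top0.png").astype(float);b,g,r=im[...,0],im[...,1],im[...,2];m2=((g>1.3*r)&(g>1.2*b)&(g>50)).astype(float);m2[:175]=0;m2[220:]=0;m2[:,:190]=0;m2[:,250:]=0
print("top",fit(t,m2,[.52,.125,-.14],.006))
print(proj(c,[[p[0][0],p[0][1],.118]])*1.5625, totool([*p[0][:2],.084]).round(2))
E
```

```text
wrist (array([ 0.52077349,  0.1309518 , -0.13590361]), np.float64(60.93333333333333), np.float64(821.0))
top (array([ 0.52338921,  0.13807831, -0.15500415]), np.float64(47.082352941176474), np.float64(88.0))
[[435.18028272 253.92447119]] [ 1.13  2.06 19.81]
```

Request:
move_arm:
  slide:
    - [1.1,2.1,4]
    - [1.1,2.1,8]
    - [1.1,2.1,12]
    - [1.1,2.1,15]
    - [1.1,2.1,18]
    - [1.1,2.1,19.7]
    - [1.1,2.1,19.7]
    - [1.1,2.1,19.7]
  roll: [0,0,0,0,0,0,0,0]

```text
time: 2.55
position: [0.522, 0.1298, 0.0858]
tool_rot: [-2.365, -2.067, 0.0]
ft_force: [0.2, 0.1, -0.5]
grip_width: 0.572
grip_force: 0.0
```

Request:
move_arm:
  slide:
    - [0,0,0]
    - [0,0,0]
    - [0,0,0]
    - [0,0,0]
    - [0,0,0]
  roll: [0,0,0,0,0]
  gripper: 0
  squeeze: 6

```text
time: 3.05
position: [0.5224, 0.1288, 0.0859]
tool_rot: [2.367, 2.065, 0.001]
ft_force: [0.2, 1.1, 0.0]
grip_width: 0.204
grip_force: 0.0
```

Request:
move_arm:
  slide:
    - [0,0,0]
    - [0,0,0]
    - [0,0,0]
    - [0,0,0]
  roll: [0,0,0,0]

```text
time: 3.45
position: [0.5222, 0.1288, 0.0857]
tool_rot: [-2.367, -2.065, 0.0]
ft_force: [-0.2, -0.7, 2.5]
grip_width: 0.111
grip_force: 6.0
```

Request:
move_arm:
  slide:
    - [0,0,0]
    - [0,0,0]
    - [0,0,0]
  roll: [0,0,0]
  squeeze: 40

```text
time: 3.75
position: [0.5221, 0.1288, 0.0857]
tool_rot: [-2.367, -2.065, 0.0]
ft_force: [-1.2, -0.1, 3.2]
grip_width: 0.11
grip_force: 40.0
```

Request:
move_arm:
  slide:
    - [0,0,-1]
    - [0,0,-3]
    - [0,0,-6]
    - [0,0,-9]
    - [0,0,-12]
    - [-2,0,-15]
    - [-5,0.5,-18]
    - [-9,1,-21]
    - [-13,1.5,-23.5]
    - [-17,2,-23.5]
    - [-21,2.5,-23.5]
    - [-25,2.6,-23.5]
    - [-29,2.6,-23.5]
    - [-33,2.6,-23.5]
    - [-36,2.6,-23.5]
    - [-36,2.6,-23.5]
    - [-36,2.6,-23.5]
  roll: [0,0,0,0,0,0,-0.05,-0.1,-0.15,-0.2,-0.25,-0.29,-0.29,-0.29,-0.29,-0.29,-0.29]

```text
time: 5.45
position: [0.499, -0.2321, 0.3207]
tool_rot: [2.046, 2.383, 0.001]
ft_force: [0.8, 0.7, -1.8]
grip_width: 0.113
grip_force: 40.0
```

```bash
python3 - <<'E'
from h import *
import pickle
s=monitor.get_state();c=cal("wrist");im=cams.get_image("wrist")[:,:,::-1]
pickle.dump((c,s),open("w2.pkl","wb"));cv2.imwrite("pics/w2.png",im);cv2.imwrite("pics/w2b.png",cv2.resize(im,(800,600),interpolation=cv2.INTER_CUBIC))
print(s["time"],s["position"],s["tool_rot"],s["joint_positions"],s["ft_force"],s["grip_width"])
E
```

```text
5.45 [ 0.4989578  -0.23211358  0.32066884] [2.04635926e+00 2.38346043e+00 7.13667872e-04] [-0.41023391  0.08503966  0.86084312  1.56791548 -0.06494351  1.51799078
  0.60413647] [ 0.76068582  0.65810258 -1.80787147] 0.11322257357333328
```

View pics/w2b.png

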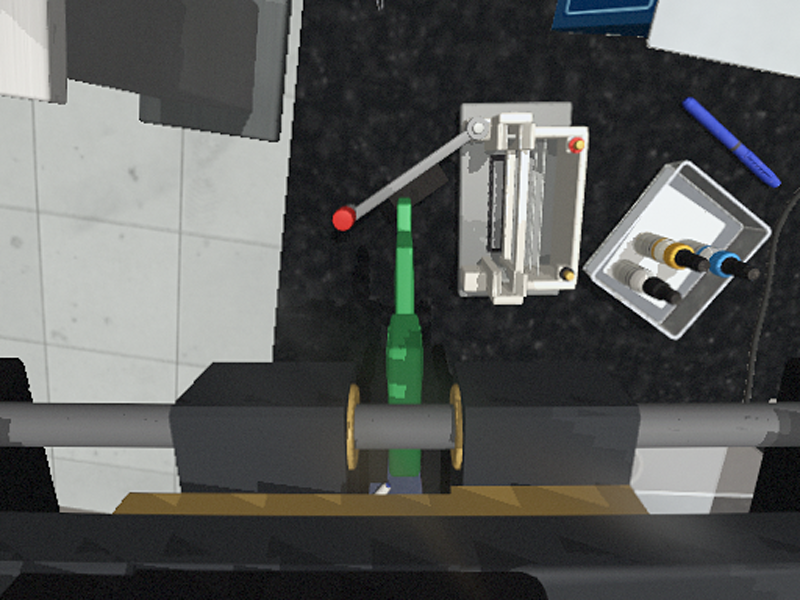

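The core is nearly aligned with the image: foot x 458–585, y 102–297. The slots are around (515,130) and (508,285), the hinge pin at (478,128) and the red post at (343,218). I'll enlarge to read the slot and foot edges.

```bash
python3 - <<'E'
import cv2
im=cv2.imread("pics/w2.png")[60:200,285:385]
im=cv2.resize(im,(428,600),interpolation=cv2.INTER_CUBIC)  # x4.2857 (4.28)
a=cv2.imread("pics/w2.png")[60:110,290:350];b=cv2.imread("pics/w2.png")[155:205,290:350]
f=lambda q:cv2.resize(q,(360,300),interpolation=cv2.INTER_CUBIC)
cv2.imwrite("pics/w2c.png",cv2.hconcat([im,cv2.vconcat([f(a),f(b)])]))
E
```

```text
(no output)
```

View pics/w2c.png

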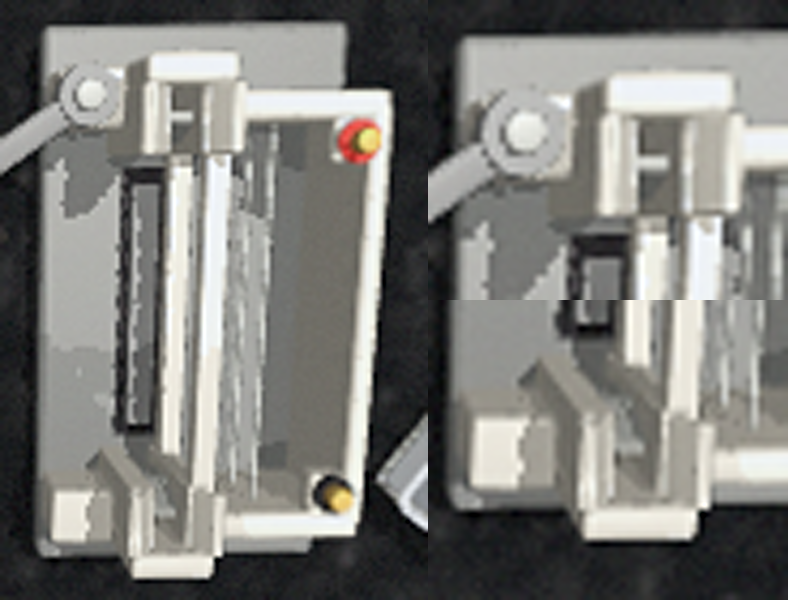

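```bash
python3 - <<'E'
from h import *
import pickle
c,s=pickle.load(open("w2.pkl","rb"))
n=lambda u,v:(285+(u-.5)/4.28,60+(v-.5)/4.2857)
L=ray(c,n(195,67),.095);Rr=ray(c,n(173,566),.095)
d=L-Rr;yaw=np.arctan2(-d[0],d[1]);print("caps",L.round(4),Rr.round(4),"mid",((L+Rr)/2).round(4),"yaw",yaw.round(4),np.hypot(*d[:2]).round(4))
for z in(.022,.028,.034):
    print("strip",z,ray(c,n(146,305),z).round(4), "len",np.linalg.norm(ray(c,n(147,183),z)-ray(c,n(145,427),z)).round(4))
a,b,e=ray(c,n(45,28),.02),ray(c,n(38,553),.02),ray(c,n(345,22),.02)
print("foot",a.round(4),b.round(4),e.round(4),"yaw",np.arctan2(-(a-b)[0],(a-b)[1]).round(4),"mid left edge",((a+b)/2).round(4))
M=(L+Rr)/2;R=np.array([[np.cos(yaw),-np.sin(yaw)],[np.sin(yaw),np.cos(yaw)]])
print("foot in frame",[(R.T@(q-M)[:2]).round(4) for q in(a,b,e)])
for z in(.071,.08):print("hinge",z,(R.T@(ray(c,n(90,93),z)-M)[:2]).round(4))
P=ray(c,(343/1.5625,218/1.5625),.121);print("post",P.round(4),(R.T@(P-M)[:2]).round(4))
# held dam silhouette
im=cv2.imread("pics/w2.png").astype(float);bb,g,r=im[...,0],im[...,1],im[...,2];m=((g>1.4*r)&(g>1.25*bb)&(g>45)).astype(float);m[:120]=0
print("green px",np.argwhere(m).min(0),np.argwhere(m).max(0))
y=Rn.from_rotvec(s["tool_rot"]).as_matrix();print("tool y heading",np.arctan2(y[1,1],y[0,1]), y.round(4))
# ear end of dam: top edge center
rows=[(v,np.nonzero(m[v])[0].mean().round(2)) for v in range(128,200,10) if m[v].any()];print(rows)
th=np.arctan2(y[1,1],y[0,1])
for off in(-.004,-.002,0,.002,.004):
    q=s["position"]+y@np.array([.056+off,0,.0797-.026]);print(off,proj(c,[q+[0,0,-.014],q+[0,0,.014]]).round(1).tolist())
E
```

```text
caps [ 0.5665 -0.1179  0.095 ] [ 0.5902 -0.2584  0.095 ] mid [ 0.5784 -0.1882  0.095 ] yaw 0.167 0.1425
strip 0.022 [ 0.5812 -0.1885  0.022 ] len 0.0823
strip 0.028 [ 0.58   -0.1881  0.028 ] len 0.0812
strip 0.034 [ 0.5787 -0.1876  0.034 ] len 0.0801
foot [ 0.5313 -0.1065  0.02  ] [ 0.5611 -0.281   0.02  ] [ 0.6272 -0.0896  0.02  ] yaw 0.1691 mid left edge [ 0.5462 -0.1937  0.02  ]
foot in frame [array([-0.0328,  0.0883]), array([-0.0325, -0.0887]), array([0.0646, 0.0891])]
hinge 0.071 [-0.0251  0.0659]
hinge 0.08 [-0.0264  0.0655]
post [ 0.4498 -0.2081  0.121 ] [-0.1301  0.0017]
green px [126 247] [304 270]
tool y heading 0.1519035319496504 [[-1.513e-01  9.885e-01  4.000e-04]
 [ 9.885e-01  1.513e-01  2.000e-04]
 [ 2.000e-04  5.000e-04 -1.000e+00]]
[(128, np.float64(258.0)), (138, np.float64(258.5)), (148, np.float64(258.5)), (158, np.float64(258.0)), (168, np.float64(258.5)), (178, np.float64(258.0)), (188, np.float64(258.0)), (198, np.float64(258.5))]
-0.004 [[258.7, 134.4], [258.7, 139.4]]
-0.002 [[258.7, 131.6], [258.7, 136.2]]
0 [[258.7, 128.8], [258.7, 133.1]]
0.002 [[258.7, 126.0], [258.7, 129.9]]
0.004 [[258.7, 123.2], [258.7, 126.7]]
```

Request:
move_arm:
  slide:
    - [1,3,0]
    - [2,6,0]
    - [2.95,8.52,2]
    - [2.95,8.52,5]
    - [2.95,8.52,8]
    - [2.95,8.52,11]
    - [2.95,8.52,13]
    - [2.95,8.52,13.5]
    - [2.95,8.52,13.5]
    - [2.95,8.52,13.5]
  roll: [-0.016,-0.016,-0.016,-0.016,-0.016,-0.016,-0.016,-0.016,-0.016,-0.016]

```text
time: 6.5
position: [0.5799, -0.1887, 0.1869]
tool_rot: [2.022, 2.402, 0.002]
ft_force: [-0.0, 0.9, -2.3]
grip_width: 0.112
grip_force: 40.0
```

```bash
python3 - <<'E'
from h import *
s=monitor.get_state();im=cams.get_image("wrist")[:,:,::-1];cv2.imwrite("pics/w3.png",im)
cv2.imwrite("pics/w3b.png",cv2.resize(im[:260,180:390],(646,600*260//195*3//4),interpolation=cv2.INTER_CUBIC))
y=Rn.from_rotvec(s["tool_rot"]).as_matrix();print(s["time"],s["position"],np.arctan2(y[1,1],y[0,1]),s["ft_force"],totool([.5788,-.190,.16]))
E
```

```text
6.5 [ 0.57991299 -0.18874164  0.1868646 ] 0.17125067478349948 [-0.030801    0.91826289 -2.27739567] [-0.07001212 -0.13724267  2.71005621]
```

View pics/w3b.png

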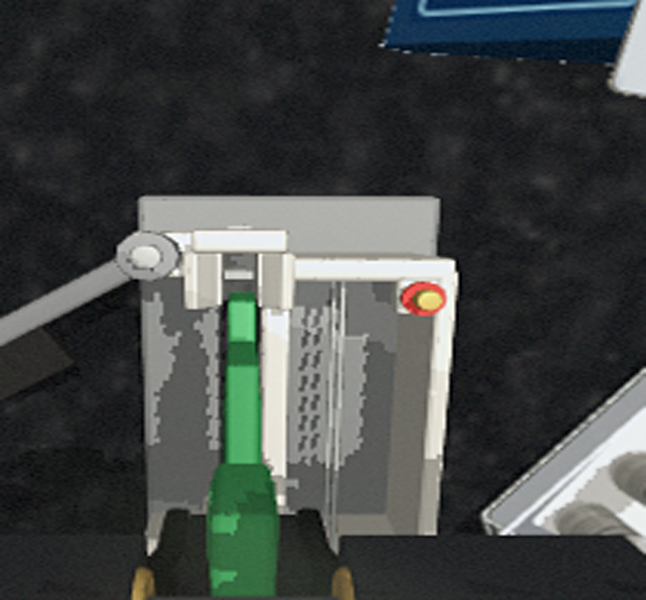

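The ear sits at about x=243 and the slot centre at about 240, so it is roughly 1 mm too far in +x. I'll correct that and lower into the flare.

Request:
move_arm:
  slide:
    - [-0.1,-0.1,0]
    - [-0.1,-0.1,0.8]
    - [-0.1,-0.1,1.6]
    - [-0.1,-0.1,2.4]
    - [-0.1,-0.1,2.8]
    - [-0.1,-0.1,2.8]
  roll: [0.003,0.003,0.003,0.003,0.003,0.003]

```text
time: 7.15
position: [0.5774, -0.1901, 0.1564]
tool_rot: [-2.027, -2.398, 0.002]
ft_force: [0.3, 0.8, -1.2]
grip_width: 0.113
grip_force: 40.0
```

Request:
move_arm:
  slide:
    - [0,0,0.4]
    - [0,0,0.8]
    - [0,0,1.2]
    - [0,0,1.6]
    - [0,0,1.6]
  roll: [0,0,0,0,0]

```text
time: 7.65
position: [0.5778, -0.1902, 0.1409]
tool_rot: [-2.028, -2.398, 0.001]
ft_force: [0.0, 0.7, -1.8]
grip_width: 0.108
grip_force: 40.0
```

Request:
move_arm:
  slide:
    - [0,0,0.3]
    - [0,0,0.5]
    - [0,0,0.7]
    - [0,0,0.9]
    - [0,0,1.1]
    - [0,0,1.1]
  roll: [0,0,0,0,0,0]

```text
time: 8.25
position: [0.5787, -0.1904, 0.131]
tool_rot: [2.028, 2.398, 0.001]
ft_force: [-0.1, -0.2, 2.5]
grip_width: 0.108
grip_force: 40.0
```

Request:
move_arm:
  slide:
    - [0,0,0.2]
    - [0,0,0.4]
    - [0,0,0.6]
    - [0,0,0.8]
    - [0,0,0.8]
  roll: [0,0,0,0,0]

```text
time: 8.75
position: [0.5786, -0.1902, 0.1225]
tool_rot: [2.028, 2.398, 0.001]
ft_force: [1.3, 0.4, 1.3]
grip_width: 0.11
grip_force: 40.0
```

Request:
move_arm:
  slide:
    - [0,0,0.2]
    - [0,0,0.4]
    - [0,0,0.6]
    - [0,0,0.7]
    - [0,0,0.7]
  roll: [0,0,0,0,0]

```text
time: 9.25
position: [0.5778, -0.1904, 0.1151]
tool_rot: [-2.028, -2.399, 0.001]
ft_force: [0.1, 0.1, 0.3]
grip_width: 0.113
grip_force: 40.0
```

Request:
move_arm:
  slide:
    - [0,0,0.05]
    - [0,0,0.1]
    - [0,0,0.15]
    - [0,0,0.15]
  roll: [0,0,0,0]

```text
time: 9.65
position: [0.5779, -0.1904, 0.1139]
tool_rot: [-2.028, -2.399, 0.0]
ft_force: [-0.4, -0.8, 2.5]
grip_width: 0.113
grip_force: 40.0
```

Request:
move_arm:
  slide:
    - [0,0,0.05]
    - [0,0,0.1]
    - [0,0,0.1]
  roll: [0,0,0]

```text
time: 9.95
position: [0.578, -0.1903, 0.1129]
tool_rot: [-2.028, -2.399, -0.0]
ft_force: [-1.3, 0.3, 1.7]
grip_width: 0.11
grip_force: 40.0
```

Request:
move_arm:
  slide:
    - [0,0,0.05]
    - [0,0,0.1]
    - [0,0,0.1]
  roll: [0,0,0]

```text
time: 10.25
position: [0.5781, -0.1903, 0.112]
tool_rot: [-2.028, -2.399, -0.0]
ft_force: [0.3, -0.3, 2.0]
grip_width: 0.112
grip_force: 40.0
```

Request:
move_arm:
  slide:
    - [0,0,0.05]
    - [0,0,0.1]
    - [0,0,0.1]
  roll: [0,0,0]

```text
time: 10.55
position: [0.5781, -0.1904, 0.111]
tool_rot: [2.028, 2.399, 0.0]
ft_force: [-0.3, -1.0, 3.3]
grip_width: 0.114
grip_force: 40.0
```

Request:
move_arm:
  slide:
    - [0,0,0.05]
    - [0,0,0.1]
    - [0,0,0.1]
  roll: [0,0,0]

```text
time: 10.85
position: [0.5781, -0.1903, 0.1099]
tool_rot: [2.028, 2.399, 0.0]
ft_force: [0.0, -0.2, 2.3]
grip_width: 0.109
grip_force: 40.0
```

Request:
move_arm:
  slide:
    - [0,0,0.05]
    - [0,0,0.1]
    - [0,0,0.1]
  roll: [0,0,0]

```text
time: 11.15
position: [0.5781, -0.1903, 0.109]
tool_rot: [2.028, 2.399, 0.0]
ft_force: [-0.3, 0.2, 2.9]
grip_width: 0.113
grip_force: 40.0
```

Request:
move_arm:
  slide:
    - [0,0,0.05]
    - [0,0,0.1]
    - [0,0,0.1]
  roll: [0,0,0]

```text
time: 11.45
position: [0.5781, -0.1903, 0.1079]
tool_rot: [-2.028, -2.399, -0.0]
ft_force: [0.2, -0.6, 2.0]
grip_width: 0.11
grip_force: 40.0
```

Request:
move_arm:
  slide:
    - [0,0,0.05]
    - [0,0,0.1]
    - [0,0,0.1]
  roll: [0,0,0]

```text
time: 11.75
position: [0.5781, -0.1904, 0.107]
tool_rot: [2.029, 2.399, 0.0]
ft_force: [-0.1, 0.3, 2.1]
grip_width: 0.111
grip_force: 40.0
```

Request:
move_arm:
  slide:
    - [0,0,0.05]
    - [0,0,0.1]
    - [0,0,0.1]
  roll: [0,0,0]

```text
time: 12.05
position: [0.5782, -0.1904, 0.1066]
tool_rot: [2.028, 2.399, 0.001]
ft_force: [-1.1, 0.1, 6.1]
grip_width: 0.109
grip_force: 40.0
```

Request:
move_arm:
  slide:
    - [0,0,0.03]
    - [0,0,0.05]
    - [0,0,0.05]
  roll: [0,0,0]

```text
time: 12.35
position: [0.5782, -0.1905, 0.1064]
tool_rot: [2.028, 2.399, 0.001]
ft_force: [-1.0, -0.2, 7.6]
grip_width: 0.109
grip_force: 40.0
```

Request:
move_arm:
  slide:
    - [0,0,0.03]
    - [0,0,0.05]
    - [0,0,0.05]
  roll: [0,0,0]

```text
time: 12.65
position: [0.5783, -0.1905, 0.1062]
tool_rot: [2.028, 2.399, 0.001]
ft_force: [-1.6, 0.5, 8.9]
grip_width: 0.109
grip_force: 40.0
```

Request:
move_arm:
  slide:
    - [0,0,0.03]
    - [0,0,0.05]
    - [0,0,0.05]
    - [0,0,0.05]
  roll: [0,0,0,0]

```text
time: 13.05
position: [0.5784, -0.1905, 0.1059]
tool_rot: [2.028, 2.399, 0.002]
ft_force: [-2.3, 1.1, 11.1]
grip_width: 0.111
grip_force: 40.0
```

```bash
python3 - <<'E'
from h import *
s=monitor.get_state();y=Rn.from_rotvec(s["tool_rot"]).as_matrix();print(s["position"],s["ft_force"],s["torque"],y.round(4))
E
```

```text
[ 0.57837513 -0.19050638  0.105934  ] [-2.2938895   1.08697663 11.14949665] [0.18495003 0.64785182 0.00633118] [[-1.663e-01  9.861e-01  8.000e-04]
 [ 9.861e-01  1.663e-01  5.000e-04]
 [ 4.000e-04  9.000e-04 -1.000e+00]]
```

Contact was felt at TCP z≈0.107, so the strip is about 27 mm up. It is now pressed with about 9 N net, so I'll release and rise.

Request:
move_arm:
  slide:
    - [0,0,-0.05]
    - [0,0,-0.1]
    - [0,0,-0.1]
    - [0,0,-0.1]
  roll: [0,0,0,0]
  gripper: 4
  squeeze: 10

```text
time: 13.45
position: [0.5777, -0.1902, 0.105]
tool_rot: [-2.028, -2.398, 0.001]
ft_force: [-0.3, -0.5, -0.3]
grip_width: 0.391
grip_force: 0.0
```

Request:
move_arm:
  slide:
    - [0,0,-0.5]
    - [0,0,-2.5]
    - [0,0,-5]
    - [0,0,-8]
    - [0,0,-10]
    - [0.1,-3,-10]
    - [0.2,-6,-10]
    - [0.3,-9,-10]
    - [0.4,-12,-10]
    - [0.4,-13,-10]
    - [0.4,-13,-10]
    - [0.4,-13,-10]
  roll: [0,0,0,0,0,0,0,0,0,0,0,0]

```text
time: 14.65
position: [0.4505, -0.2076, 0.206]
tool_rot: [2.027, 2.399, 0.002]
ft_force: [0.1, -0.5, 0.2]
grip_width: 0.46
grip_force: 0.0
```

```bash
python3 - <<'E'
from h import *
s=monitor.get_state();c=cal("wrist");im=cams.get_image("wrist")[:,:,::-1]
cv2.imwrite("pics/w4.png",im);cv2.imwrite("pics/w4b.png",cv2.resize(im,(800,600),interpolation=cv2.INTER_CUBIC))
print(s["time"],s["position"],s["tool_rot"],s["ft_force"],s["grip_width"])
f=im.astype(float);b,g,r=f[...,0],f[...,1],f[...,2];m=(g>1.4*r)&(g>1.25*b)&(g>45)
print("green",m.sum())
for z in(.0255,.0262,.027,.028,.03,.04):
    p,fun,_=fit(c,m.astype(float),[.5785,-.188,.168],z);print(z,p.round(4),fun)
m=(r>1.8*g)&(r>1.8*b)&(r>80);v,u=np.nonzero(m);print("red",len(u),u.mean(),v.mean(),u.min(),u.max(),v.min(),v.max())
E
```

```text
14.65 [ 0.45048532 -0.20763305  0.20604367] [2.02666637e+00 2.39872684e+00 1.99887668e-03] [ 0.12843682 -0.54606109  0.19048863] 0.4604491356524879
green 4756
0.0255 [ 0.5775 -0.1885  0.1815] 487.6156862745098
0.0262 [ 0.5772 -0.1882  0.1933] 512.6039215686274
0.027 [ 0.5768 -0.1881  0.1845] 530.0
0.028 [ 0.5762 -0.1887  0.1927] 568.7372549019608
0.03 [ 0.5754 -0.1881  0.1975] 628.0196078431372
0.04 [ 0.5703 -0.1868  0.2271] 982.6
red 469 293.66524520255865 181.46268656716418 248 463 125 205
```

View pics/w4b.png

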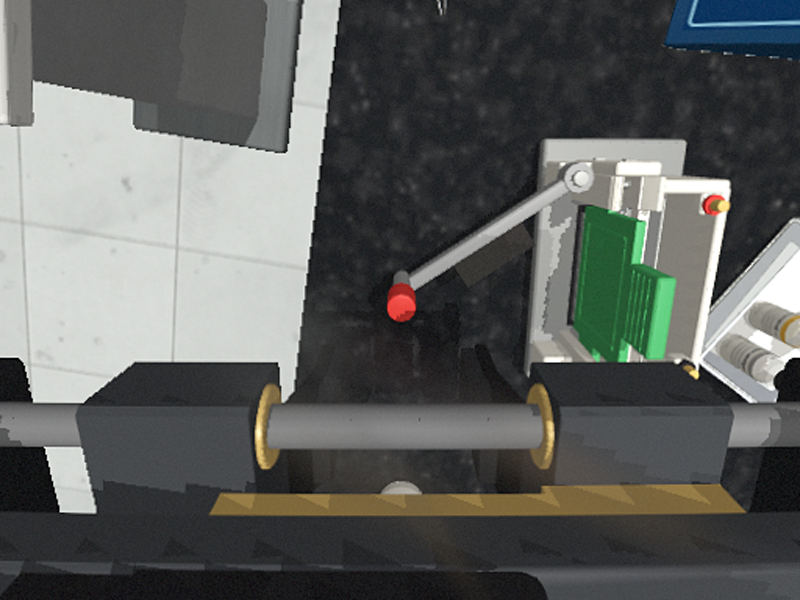

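The dam stands seated in the core. The red post top is at about (402,306), and I'll work out the arc to shut the gate.

```bash
python3 - <<'E'
from h import *
s=monitor.get_state();c=cal("wrist");P=ray(c,(402/1.5625,306/1.5625),.121);print("post",P.round(4))
O=np.array([.5785,-.188]);yw=.168;R=np.array([[np.cos(yw),-np.sin(yw)],[np.sin(yw),np.cos(yw)]])
q=R.T@(P[:2]-O);h=np.array([-.026,.066]);v=q-h;a0=np.arctan2(v[1],v[0]);a1=np.arctan2(-.124,-.004);print(q,np.hypot(*v),a1-a0)
print("to post",totool([*P[:2],.101]).round(2))
T=Rn.from_rotvec(s["tool_rot"]).as_matrix();rad=.124
p0=h+rad*np.array([np.cos(a0),np.sin(a0)])
for k in np.linspace(.125,1,8):
    a=a0+(a1-a0)*k;d=R@(h+rad*np.array([np.cos(a),np.sin(a)])-p0);print(k,(T.T@np.r_[d,0]*100).round(2))
E
```

```text
post [ 0.4495 -0.2081  0.121 ]
[-0.13049923  0.00173431] 0.12267913035990463 0.9871827550109082
to post [-0.03 -0.12 10.49]
0.125 [-1.25  0.88  0.  ]
0.25 [-2.38  1.91  0.  ]
0.375 [-3.38  3.07  0.01]
0.5 [-4.23  4.34  0.01]
0.625 [-4.91  5.71  0.01]
0.75 [-5.43  7.15  0.01]
0.875 [-5.76  8.64  0.01]
1.0 [-5.900e+00  1.016e+01  1.000e-02]
```

Request:
move_arm:
  slide:
    - [0,-0.1,3]
    - [0,-0.1,6]
    - [0,-0.1,9]
    - [0,-0.1,10.2]
    - [0,-0.1,10.2]
  roll: [0,0,0,0,0]

```text
time: 15.2
position: [0.4476, -0.2079, 0.102]
tool_rot: [-2.026, -2.397, 0.006]
ft_force: [-0.5, -0.2, 0.2]
grip_width: 0.461
grip_force: 0.0
```

Request:
move_arm:
  slide:
    - [0,0,0]
    - [0,0,0]
    - [0,0,0]
    - [0,0,0]
    - [0,0,0]
    - [0,0,0]
  roll: [0,0,0,0,0,0]
  gripper: 0
  squeeze: 8

```text
time: 15.8
position: [0.4489, -0.2083, 0.1043]
tool_rot: [2.028, 2.398, 0.002]
ft_force: [0.2, -0.3, 4.8]
grip_width: 0.178
grip_force: 8.0
```

Request:
move_arm:
  slide:
    - [-0.65,0.42,0]
    - [-1.25,0.88,0]
    - [-1.8,1.38,0]
    - [-2.38,1.91,0]
    - [-2.9,2.48,0]
    - [-3.38,3.07,0]
    - [-3.83,3.7,0]
    - [-4.23,4.34,0]
    - [-4.6,5.02,0]
    - [-4.91,5.71,0]
    - [-5.19,6.43,0]
    - [-5.43,7.15,0]
    - [-5.62,7.9,0]
    - [-5.76,8.64,0]
    - [-5.85,9.4,0]
    - [-5.88,9.8,0]
    - [-5.9,9.8,0]
  roll: [0,0,0,0,0,0,0,0,0,0,0,0,0,0,0,0,0]

```text
time: 17.5
position: [0.5557, -0.2492, 0.1034]
tool_rot: [-2.027, -2.4, -0.001]
ft_force: [0.2, -0.4, 4.2]
grip_width: 0.182
grip_force: 8.0
```

Request:
move_arm:
  slide:
    - [0,0.15,0]
    - [0,0.3,0]
    - [0,0.45,0]
    - [0,0.45,0]
  roll: [0,0,0,0]

```text
time: 17.9
position: [0.5589, -0.249, 0.1034]
tool_rot: [-2.028, -2.398, -0.0]
ft_force: [-2.0, -0.0, 3.3]
grip_width: 0.177
grip_force: 8.0
```

Request:
move_arm:
  slide:
    - [0,0.1,0]
    - [0,0.2,0]
    - [0,0.2,0]
    - [0,0.2,0]
  roll: [0,0,0,0]

```text
time: 18.3
position: [0.559, -0.249, 0.1033]
tool_rot: [-2.027, -2.395, 0.002]
ft_force: [-5.9, 1.5, 5.9]
grip_width: 0.18
grip_force: 8.0
```

Firmly against the stop. I'll ease off, open and rise.

Request:
move_arm:
  slide:
    - [0,-0.15,0]
    - [0,-0.15,0]
    - [0,-0.15,0]
    - [0,-0.15,0]
    - [0,-0.15,0]
  roll: [0,0,0,0,0]
  gripper: 3.6

```text
time: 18.8
position: [0.5598, -0.2493, 0.1035]
tool_rot: [2.028, 2.399, -0.0]
ft_force: [-0.9, 0.3, 0.8]
grip_width: 0.405
grip_force: 0.2
```

Request:
move_arm:
  slide:
    - [0,0,-2]
    - [0,0,-5]
    - [0,0,-9]
    - [0,-2,-12]
    - [0,-5,-14]
    - [0,-9,-14]
    - [0,-9,-14]
    - [0,-9,-14]
  roll: [0,0,0,0,0,0,0,0]

```text
time: 19.6
position: [0.4707, -0.2642, 0.244]
tool_rot: [2.029, 2.398, 0.005]
ft_force: [1.2, 0.4, 0.9]
grip_width: 0.413
grip_force: 0.0
```

```bash
python3 - <<'E'
from h import *
s=monitor.get_state();c=cal("wrist");im=cams.get_image("wrist")[:,:,::-1]
cv2.imwrite("pics/w5.png",im);t=cams.get_image("scene")[:,:,::-1]
cv2.imwrite("pics/w5b.png",np.hstack([cv2.resize(im[50:240,230:420],(400,400),interpolation=cv2.INTER_CUBIC),cv2.resize(t[160:250,260:350],(400,400),interpolation=cv2.INTER_CUBIC)]))
print(s["time"],s["position"],s["ft_force"])
O=np.array([.5785,-.188]);yw=.168;R=np.array([[np.cos(yw),-np.sin(yw)],[np.sin(yw),np.cos(yw)]])
for n,xy,z in[("post",(-.030,-.058),.121),("block",(0,0),.138),("blockL",(0,.022),.138),("hinge",(-.026,.066),.075)]:
    print(n,((proj(c,[[*(O+R@xy),z]])[0]-[230,50])*400/190).round(0))
E
```

```text
19.6 [ 0.47074171 -0.26419551  0.24402323] [1.19025523 0.38884955 0.92068937]
post [258. 282.]
block [356. 154.]
blockL [362.  97.]
hinge [258.  -0.]
```

View pics/w5b.png

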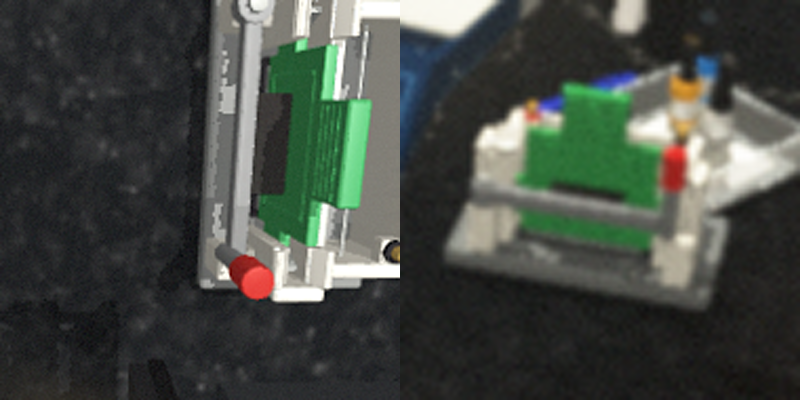

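The gate lies across the plate. Its post is at (257,281), against a predicted shut position of (258,282), and the dam is seated and level.

```bash
python3 -c "
from bench import workorder
print(workorder.close_job())"
```

```text
the job is handed in; nothing more can be done
None
```

I handed the job in at about 20 s: the green dam is seated on the sealing strip (felt at about 27 mm, roughly 9 N on it), the gate is shut against its stop, and the arm never went near the bystanders.

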